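Unhook the hanger hooks and bin them singly

TASK

The long S-hook hangs in the closed ring of the ring hook, which hangs on the rack's rail. Take the two hooks apart and off the rail, and put them away singly: one in each of the two grey bins, either way round, lying wholly below the rim. Leave the other things on the bench where they are.

Things in the scene. Friction and masses are not known exactly. Their poses are not given: they have to be found in the camera images.
- rack: Fixed hanging rack: black breadboard 160 x 290 x 12.5 mm, two black 30 mm square posts 373 mm high at its y = +-130 mm, and between them a level steel rail 16 mm thick along its y axis, 345 mm above the bench. Origin on the bench under its centre; x level and square to the rail, away from the robot; z up. Space before and behind the rail is free; the hooks hang within 35 mm of its middle.
- rail_mid (a point): The middle of the rail's axis, 345 mm above the bench.
- ring_hook: Loose hook of 8 mm steel wire, 153 mm long, about 0.12 kg, hanging upright on the rail and free to swing. At the bottom a closed round ring, inside 34 mm, outside 50 mm, in its yz plane; the origin is the ring's centre, so the wire of the ring's bottom is centred at (0, 0, -21) mm. z runs up the straight shank (x = -16 mm, z = 34 to 105 mm); x points as the rack's.
- ring_hook_grip (a point): Point on the ring hook's straight shank (8 mm thick) at (-16, 0, 60) mm of the ring hook, about 297 mm above the bench while it hangs. A gripper tilted 45 degrees from upright, from above on the robot's side, clears the rail.
- ring_hook_crown (a point): Top of the ring hook's open bend (middle of the wire), at (-1, 0, 120) mm of the ring hook. The bend, 22 mm wide inside and in the hook's xz plane, lies over the rail, shank on the robot's side, tip beyond. The tip ends 18 mm below the underside of the bend: lifted 20 to 26 mm, the hook comes off towards the robot.
- long_hook: Loose open S-hook of 8 mm steel wire, 188 mm long, about 0.13 kg, flat in its xz plane. Origin at the middle of the straight shank (centre of mass); z along the shank towards the end in the ring. Both ends are Us, 24 mm wide inside, with a 20 mm straight return leg. Hanging, the shank leans 12 degrees, its foot towards the robot, and its x axis points away from the robot.
- long_hook_grip (a point): Point on the S-hook's straight shank (8 mm thick) at (0, 0, -58) mm of the S-hook, about 76 mm above the bench while it hangs; free from the robot's side for a gripper tilted 45 degrees from upright. The shank is straight from z = -74 to 74 mm.
- long_hook_top (a point): Top of the S-hook's upper U (middle of the wire), at (-16, 0, 90) mm of it. The U's centre line has radius 16 mm about (-16, 0, 74); its return leg, on the robot's side, is at x = -32 down to z = 54 mm. It straddles the ring's bottom wire. Lifted straight, it meets the ring's top after 26 mm, before the leg is out; the foot swung 35 degrees further towards the robot, the U slides off.
- long_hook_foot (a point): Bottom of the S-hook's lower U (middle of the wire), at (16, 0, -90) mm of it. This U has radius 16 mm about (16, 0, -74) and its return leg, on the far side, is at x = 32 up to z = -54 mm.
- bin_left: Grey open storage bin on the robot's left (+y), fixed: outside 280 (along its x) x 160 x 70 mm high, walls and floor 5 mm. Origin under its centre on the bench.
- bin_right: The same bin on the robot's right (-y).
- stage: Bystander: small black translation stage with a micrometer, 70 x 70 x 40 mm, 154 mm long with the micrometer, on the bench behind the right bin. Origin under its centre.
- mouse: Bystander: black computer mouse, 108 x 60 x 34 mm, on the bench behind the left bin. Origin under its centre.
- driver: Bystander: screwdriver, 190 mm long, lying on the bench behind the rack. Origin near its middle, on the bench.

How it is judged:
At the end, for the whole second after the job is handed in: One hook lies in each bin: both ends of the long S-hook (top and foot of its bends) are within 136 mm lengthwise and 76 mm crosswise of the centre of one bin and below its 70 mm rim, and the ring hook's ring centre and crown likewise in the other bin; both hooks are at rest (((x of long_hook_top in the frame of bin_left between -0.136 and 0.136 m and y of long_hook_top in the frame of bin_left between -0.076 and 0.076 m and z of each of long_hook_top, long_hook_foot in the frame of bin_left below 0.07 m and x of long_hook_foot in the frame of bin_left between -0.136 and 0.136 m and y of long_hook_foot in the frame of bin_left between -0.076 and 0.076 m and x of ring_hook_crown in the frame of bin_right between -0.136 and 0.136 m and y of ring_hook_crown in the frame of bin_right between -0.076 and 0.076 m and z of each of ring_hook_crown, ring_hook in the frame of bin_right below 0.07 m and x of ring_hook in the frame of bin_right between -0.136 and 0.136 m and y of ring_hook in the frame of bin_right between -0.076 and 0.076 m) or (x of long_hook_top in the frame of bin_right between -0.136 and 0.136 m and y of long_hook_top in the frame of bin_right between -0.076 and 0.076 m and z of each of long_hook_top, long_hook_foot in the frame of bin_right below 0.07 m and x of long_hook_foot in the frame of bin_right between -0.136 and 0.136 m and y of long_hook_foot in the frame of bin_right between -0.076 and 0.076 m and x of ring_hook_crown in the frame of bin_left between -0.136 and 0.136 m and y of ring_hook_crown in the frame of bin_left between -0.076 and 0.076 m and z of each of ring_hook_crown, ring_hook in the frame of bin_left below 0.07 m and x of ring_hook in the frame of bin_left between -0.136 and 0.136 m and y of ring_hook in the frame of bin_left between -0.076 and 0.076 m)) and linear speed of each of long_hook, ring_hook below 0.02 m/s and angular speed of each of long_hook, ring_hook below 0.3 rad/s); the robot touches nothing.
It fails at once if the stage is moved more than 25 mm (distance of stage from where it was at the start of the episode above 0.025 m).
It fails at once if the mouse is moved more than 25 mm (distance of mouse from where it was at the start of the episode above 0.025 m).
It fails at once if the driver is moved more than 25 mm (distance of driver from where it was at the start of the episode above 0.025 m).
It also fails if it takes over 72 s, if anything falls off the work surface, if the arm or the gripper's body presses on something with over 40 N, if the wrist force passes 120 N, or if a joint passes its speed limit or range.

ROBOT

A 7-joint arm with a two-finger parallel gripper is mounted at the origin on the work surface. World frame = base frame: x ahead of the robot, y to its left, z up, the work surface at z = 0. Lengths are in m, angles in rad, forces in N, time in s.
With the tool pointing down it reaches from about 0.425 to 0.925 m from the base axis. Payload 6.8 kg.
Tool frame: the origin (TCP) lies on the mounting face of the last link; the fingertips stand 173 mm ahead of it and the grasp point (between the pads) lies env.pinch_z ahead of it (env.pinch_z is the distance from the TCP to the grasp point, in m); z points along the fingers, y is the line along which they close (so a half turn about z gives the same grasp; the last joint's range is limited). The gripper opens to 85 mm and grips with 20 to 120 N. Pads are 22 mm wide; open, the fingers measure 114 mm over their backs; the gripper's body (76 mm by 85 mm) begins 54 mm behind the grasp point. The pads swing forward as they close: fully open they stand 13 mm farther back than shut.
Start: joints at [-1.292, 0.477, 0.022, 1.555, -0.011, 1.109, -0.083], TCP at [0.255, 0.625, 0.405] pointing down, gripper open.
Joint ranges: [-2.96, 2.96], [-0.34, 2.1], [-1.41, 1.46], [0.24, 2.44], [-1.37, 4.51], [0.17, 1.92], [-2.96, 2.96]. Speed limits (rad/s): [2.39, 2.39, 3.14, 3.14, 3.14, 3.14, 3.14].

INTERFACE

Orientations are given as a unit quaternion [x, y, z, w].
In Python, from plant import env gives the robot as it stands.
- The arm moves only by the tool carry_out, never from a script. Its argument "motion" is one flat list of numbers, 6 for each row, row after row: the shift along the tool's x, y, z in m, then the turn, a rotation vector about the tool's x, y, z in degrees. A call has 1 to 12 rows; each row shifts and turns the commanded pose from where the row before left it, along the tool's axes as they then stand; what a row does not reach is not made up. A row lasts 1/12 s, in which the tool goes at most 41.7 mm and 7.16 degrees, less where a joint would pass 70% of its speed; a pose out of reach is approached as far as the arm can. A call with a gripper value outside its range is refused whole. "fingers" is the opening, from 0 (shut) to 1 (fully open), set as the call begins (left out, the last holds). The fingers move at their own pace and stop on an object; "newtons" is the grip in N (left out, the last holds). Time passes only in rows, so rows that do not move let the fingers close. It gives the time, the measured TCP pose, the force, the opening and the grip force at its end, in the units of the state.
- env.state(): the state, without advancing time (a new reading comes with each control period).
- env.get_image(name): name is "scene" or "top" or "wrist"; returns a dict with "img" (480x640x3 uint8, red, green, blue), "range_z" (480x640 float32, m along the optical axis (not along the pixel's ray), 0 where there is no reading), "mtx" (3x3 intrinsics, pixels), "D" ([k1, k2, p1, p2, k3] as OpenCV has them; the pictures are not rectified), "extrinsics" (4x4, takes a point from camera to world coordinates). Camera axes: x right, y down, z forward; pixel columns grow to the right and rows downward; lengths in m; the calibration is good to about 2 mm. A picture is of the moment at which its call begins.
- env.hand_in(): hands the job in; it is judged then, once.
The state is a dict: "time_s": time; "joint_positions": joint angles; "joint_vel": joint speeds; "joint_torque": joint torques, N m; "position": TCP position; "orientation": TCP orientation; "ft_force": force on the tool from outside, world axes, zero at the start; "torque": the same for the moment, N m; "width": finger opening in m; "gripper_force": force on a finger pad.
Only numpy, scipy, OpenCV 4.12 (cv2) and the standard library are available. Lean on these libraries where they do the work, as an engineer would, in place of code of your own. Each camera call takes 0.05 s, during which the arm holds its last target. There are 200 camera calls.

## Working session

There is one attempt and no reset: what is moved stays moved. The work goes in short steps, Python scripts to look and compute and a tool call to move; the robot and the scene stay as the last step left them, time stands still between calls to the robot, and variables do not carry over. Pictures are saved under pics/ and viewed, at most 10 in all, crops included, and the job is handed in when it is done.

Besides the shell and the picture viewer there is one more tool, called as name(argument=value, ...) on one line, values as JSON. carry_out: Moves the arm, as the interface text tells. Its arguments: {"type":"object","properties":{"motion":{"type":"array","items":{"type":"number"}},"fingers":{"type":"number"},"newtons":{"type":"number"}},"required":["motion"]}

```bash
mkdir -p pics
python3 - <<'E'
from plant import env
import cv2,numpy as np
for k in env.state().items(): print(k)
print(env.pinch_z)
for n in("scene","top"):
    d=env.get_image(n); cv2.imwrite(f"pics/{n}0.png",d["img"][...,::-1]); np.savez(f"{n}0.npz",**d)
    print(n,d["mtx"].tolist(),d["D"],np.round(d["extrinsics"],4).tolist())
E
```

```text
('time_s', 0.0)
('joint_positions', array([-1.29212252,  0.47774522,  0.02232733,  1.55645298, -0.01150637,
        1.10931755, -0.08307783]))
('joint_vel', array([-9.10027022e-04, -1.91106801e-03, -5.71370266e-04, -1.88715293e-03,
       -6.08347067e-04,  2.74723796e-05, -2.63337156e-04]))
('joint_torque', array([-4.34824406e-04, -5.96441281e+01,  1.60762802e+00, -2.81194550e+01,
        1.24472310e-02,  9.34324897e-03, -5.41729168e-07]))
('position', array([0.25448957, 0.62487888, 0.40376136]))
('orientation', array([ 1.92158199e-01,  9.81363552e-01, -8.90478325e-04, -1.12962264e-04]))
('ft_force', array([0.50221237, 0.17710299, 0.58748652]))
('torque', array([-0.06760169,  0.00353982,  0.00842023]))
('gripper_force', 0.0)
('width', 0.08516020236844565)
0.1547
scene [[530.6852590828969, 0.0, 315.95097073626727], [0.0, 530.6852590828969, 242.0036499920086], [0.0, 0.0, 1.0]] [-0.05024316  0.          0.          0.          0.        ] [[-0.6786, 0.5599, -0.4754, 1.1832], [0.7345, 0.5155, -0.4413, 0.5181], [-0.002, -0.6487, -0.7611, 1.153], [0.0, 0.0, 0.0, 1.0]]
top [[468.01458991368895, 0.0, 324.6757079660425], [0.0, 468.01458991368895, 235.05779601425252], [0.0, 0.0, 1.0]] [-0.09614462  0.          0.          0.          0.        ] [[0.0005, -0.9834, 0.1813, 0.4104], [-1.0, 0.0005, 0.0055, -0.0099], [-0.0055, -0.1813, -0.9834, 1.2912], [0.0, 0.0, 0.0, 1.0]]
```

View pics/scene0.png

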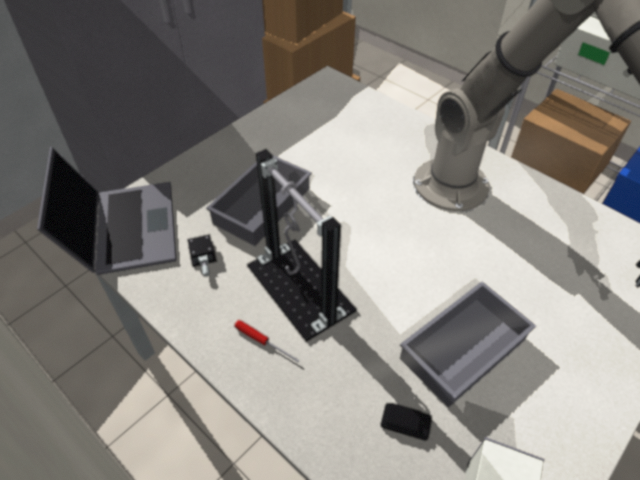

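View pics/top0.png

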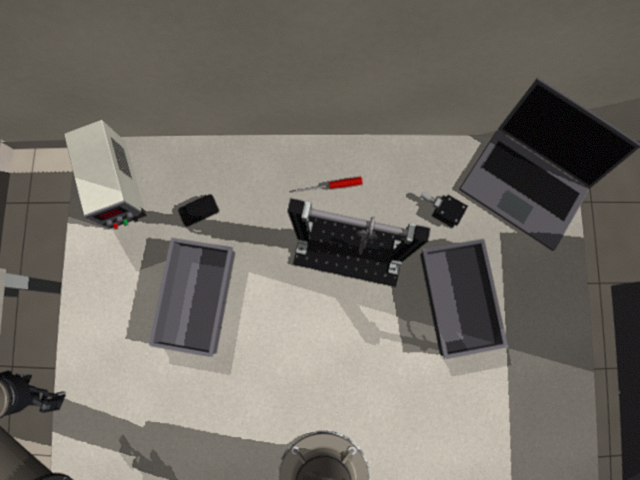

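```bash
cat > h.py <<'E'
import numpy as np,cv2
from scipy.spatial.transform import Rotation as R
def cloud(d):
    v,u=np.mgrid[0:480,0:640]
    p=cv2.undistortPoints(np.stack([u,v],-1).reshape(-1,1,2).astype(float),d["mtx"],d["D"]).reshape(480,640,2)
    z=d["range_z"][...,None]; P=np.concatenate([p*z,z],-1)
    E=d["extrinsics"]; P=P@E[:3,:3].T+E[:3,3]; P[z[...,0]==0]=np.nan; return P
def proj(d,X):
    T=np.linalg.inv(d["extrinsics"]); 
    return cv2.projectPoints(np.atleast_2d(X).astype(float),cv2.Rodrigues(T[:3,:3])[0],T[:3,3],d["mtx"],d["D"])[0][:,0]
E
python3 - <<'E'
from h import *
t=dict(np.load("top0.npz")); P=cloud(t)
for n,(a,b) in {"left":(145,240),"right":(415,515)}.items():
    Q=P[225:365,a:b].reshape(-1,3); Q=Q[(Q[:,2]>.06)&(Q[:,2]<.08)]
    print(n,len(Q),cv2.minAreaRect((Q[:,:2]*1000).astype(np.float32)))
Q=P[195:290,285:435]; m=Q[...,2]>.365
q=Q[m]; x=cv2.connectedComponentsWithStats(m.astype(np.uint8))
for i in range(1,x[0]):
    q=Q[x[1]==i]; print("comp",len(q),np.nanmean(q,0),np.nanmin(q,0),np.nanmax(q,0))
m=(Q[...,2]>.3)&(Q[...,2]<.366); q=Q[m]
print(len(q)); 
pts=q[q[:,2]>.345]; print(np.round(pts[np.argsort(pts[:,1])][::12],3).tolist())
img=cv2.resize(t["img"][185:295,280:440,::-1],None,fx=5,fy=5,interpolation=cv2.INTER_CUBIC); cv2.imwrite("pics/topc.png",img)
E
```

```text
left 1470 ((473.2391357421875, 348.7304382324219), (173.51284790039062, 290.0648498535156), 81.01934814453125)
right 1502 ((470.30047607421875, -368.841796875), (293.6311340332031, 173.3415069580078), 9.943492889404297)
comp 233 [0.63774359 0.05446471 0.37239901] [0.62170175 0.0371822  0.36529287] [0.65443704 0.07149475 0.37736649]
comp 5 [0.64907426 0.03045583 0.36600437] [0.64760126 0.02716789 0.36519861] [0.64967937 0.03329438 0.36669799]
comp 6 [0.64166391 0.03322557 0.36657103] [0.6385756  0.02908399 0.36527613] [0.64542744 0.03534118 0.3677467 ]
comp 2 [0.6444485  0.02719199 0.36518411] [0.64341869 0.02718783 0.36510583] [0.64547831 0.02719616 0.36526238]
comp 2 [0.63567881 0.03316474 0.36680552] [0.63471292 0.03315826 0.36648425] [0.6366447  0.03317122 0.36712679]
comp 2 [0.62117507 0.03610081 0.36650771] [0.62027862 0.03510955 0.36588024] [0.62207151 0.03709207 0.36713519]
comp 4 [ 0.59899668 -0.18289159  0.36588661] [ 0.59736011 -0.18351022  0.36501213] [ 0.60152592 -0.18123117  0.36632736]
comp 241 [ 0.58240478 -0.19889377  0.37237564] [ 0.56597149 -0.21705425  0.36528903] 
[... 2351 characters left out ...]
351], [0.622, -0.026, 0.35], [0.615, -0.024, 0.352], [0.628, -0.02, 0.351], [0.619, -0.018, 0.352], [0.627, -0.014, 0.353], [0.619, -0.012, 0.353], [0.621, -0.007, 0.351], [0.63, -0.005, 0.351], [0.623, -0.001, 0.354], [0.635, 0.001, 0.346], [0.622, 0.005, 0.351], [0.635, 0.007, 0.348], [0.624, 0.011, 0.351], [0.629, 0.015, 0.355], [0.628, 0.017, 0.351], [0.627, 0.021, 0.353], [0.634, 0.023, 0.353], [0.636, 0.026, 0.353], [0.634, 0.028, 0.354], [0.636, 0.029, 0.361], [0.623, 0.031, 0.361], [0.618, 0.032, 0.347], [0.652, 0.033, 0.364], [0.629, 0.035, 0.362], [0.619, 0.037, 0.362], [0.621, 0.039, 0.364], [0.631, 0.041, 0.365], [0.622, 0.046, 0.35], [0.624, 0.057, 0.348], [0.626, 0.068, 0.357]]
```

View pics/topc.png

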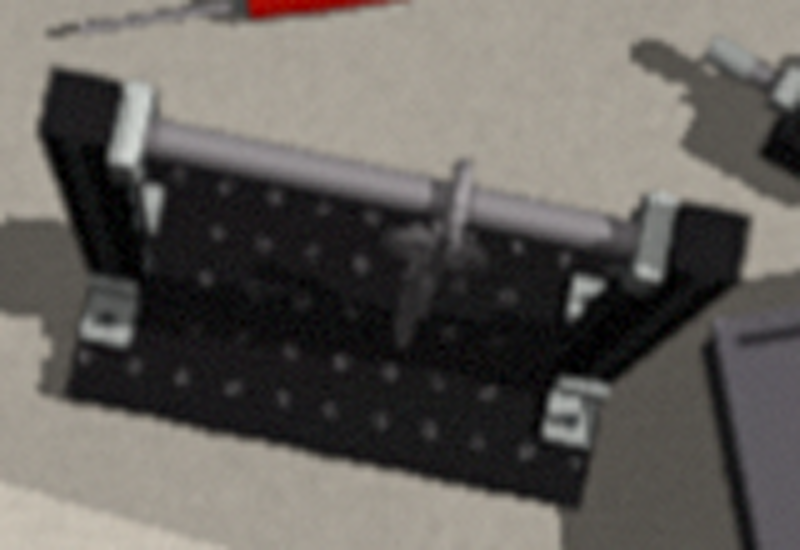

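```bash
cat >> h.py <<'E'
M=np.array([.6101,-.0722,0]); X=np.array([.9768,-.2143,0]); Y=np.array([.2143,.9768,0]); Z=np.array([0,0,1.])
def W(rx,ry,z): return M+rx*X+ry*Y+z*Z
def lh(ry,x,z,L=12):  # hanging long hook point
    c,s=np.cos(np.radians(L)),np.sin(np.radians(L)); return W(.001-.00026+x*c+z*s,ry,.1323-x*s+z*c)
def toolR(theta,xa=X): # theta from straight down, forward; tool y = Y
    y=np.cross(Z,xa); t=np.radians(theta); a=np.sin(t)*xa-np.cos(t)*Z; return np.stack([np.cross(y,a),y,a],1)
def rel(p,Rm,st):
    R0=R.from_quat(st["orientation"]).as_matrix(); return np.round(R0.T@(p-st["position"])*1000,1), np.round(R.from_matrix(R0.T@Rm).as_rotvec(degrees=True),2)
E
python3 - <<'E'
from h import *
t=dict(np.load("top0.npz")); s=dict(np.load("scene0.npz"))
def ray(d,px,z):
    p=cv2.undistortPoints(np.array([[px]],float),d["mtx"],d["D"])[0,0]; E=d["extrinsics"]; v=E[:3,:3]@[p[0],p[1],1]; return E[:3,3]+v*(z-E[2,3])/v[2]
for px,z in (((371.6,224),.361),((360.6,253.),.048)):
    q=ray(t,px,z)-M; print(q@X,q@Y)
for ry in(-.03,-.02): print(ry,proj(t,[W(0,ry,.361),lh(ry,.016,-.09),lh(ry,0,-.058),W(0,ry,.212)]).round(1).tolist())
ry=-.028
pts={"crown":W(0,ry,.357),"ringbot":W(.001,ry,.216),"grip":lh(ry,0,-.058),"foot":lh(ry,.016,-.09),"top":lh(ry,-.016,.09),"railL":W(0,.115,.345),"railR":W(0,-.115,.345)}
im=s["img"][...,::-1].copy(); im=cv2.resize(im[140:340,230:370],None,fx=4,fy=3,interpolation=cv2.INTER_CUBIC)
for k,p in pts.items():
    u=proj(s,p)[0]; cv2.circle(im,(int((u[0]-230)*4),int((u[1]-140)*3)),3,(0,0,255),1)
cv2.imwrite("pics/sc.png",im)
E
```

```text
0.0006569587525910568 -0.02836202576843506
-0.013231457116794916 -0.030778566282332533
-0.03 [[372.3, 224.5], [360.9, 249.4], [361.2, 250.7], [366.3, 237.4]]
-0.02 [[367.5, 223.4], [357.3, 248.6], [357.5, 249.9], [362.1, 236.5]]
```

View pics/sc.png

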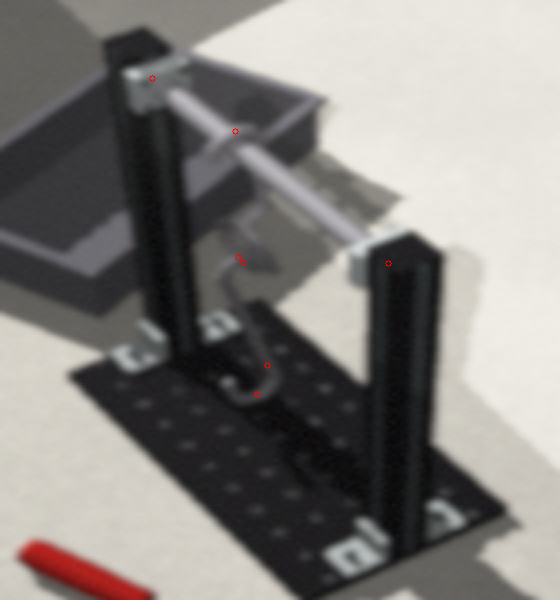

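Run:
```python
from h import *
from plant import env
s=env.state(); G=lh(-.029,0,-.058); print("G",G)
for th in(45,50,55):
    Rm=toolR(th); p=G-Rm[:,2]*(.1547+.08); print(th,p,rel(p,Rm,s), "down-yaw rot",rel(p,toolR(0),s)[1])
```

```text
G [ 0.59282902 -0.09810156  0.07556744]
45 [ 0.43072128 -0.06253677  0.2415254 ] (array([-422.5, -569.9,  163.3]), array([ -3.93, -44.89,  -9.24])) down-yaw rot [-0.09 -0.   -9.79]
50 [ 0.41720953 -0.05957243  0.22642969] (array([-408.8, -572.2,  178.4]), array([ -4.36, -49.88,  -9.12])) down-yaw rot [-0.09 -0.   -9.79]
55 [ 0.40503435 -0.05690132  0.21018583] (array([-396.6, -574.3,  194.6]), array([ -4.78, -54.86,  -8.98])) down-yaw rot [-0.09 -0.   -9.79]
```

carry_out(motion=[-0.018,-0.036,0,0,0,-0.8,-0.018,-0.036,0,0,0,-0.8,-0.018,-0.036,0,0,0,-0.8,-0.018,-0.036,0,0,0,-0.8,-0.018,-0.036,0,0,0,-0.8,-0.018,-0.036,0,0,0,-0.8,-0.018,-0.036,0,0,0,-0.8,-0.018,-0.036,0,0,0,-0.8,-0.018,-0.036,0,0,0,-0.8,-0.018,-0.036,0,0,0,-0.8,-0.018,-0.036,0,0,0,-0.8,-0.018,-0.036,0,0,0,-0.8], fingers=1, newtons=80)

```text
time_s: 1.1
position: [0.3281, 0.1463, 0.4046]
orientation: [0.109, 0.994, 0.0, -0.0]
ft_force: [1.0, -1.1, 0.4]
width: 0.0856
gripper_force: 0.0
```

Run:
```python
from h import *
from plant import env
s=env.state(); G=lh(-.029,0,-.058); print(s["time_s"],s["position"],s["joint_positions"].round(2))
for th in(45,50,55):
    Rm=toolR(th); p=G-Rm[:,2]*(.1547+.08); print(th,p,rel(p,Rm,s))
```

```text
1.1 [0.3280884  0.14627067 0.40455845] [-0.85 -0.08  0.25  2.25  0.02  0.97  0.73]
45 [ 0.43072128 -0.06253677  0.2415254 ] (array([-145.5, -181.7,  162.9]), array([-3.000e-02, -4.502e+01, -1.300e-01]))
50 [ 0.41720953 -0.05957243  0.22642969] (array([-131.6, -181.7,  178. ]), array([-4.000e-02, -5.002e+01, -1.300e-01]))
55 [ 0.40503435 -0.05690132  0.21018583] (array([-119.2, -181.8,  194.3]), array([-5.000e-02, -5.502e+01, -1.300e-01]))
```

carry_out(motion=[0,-0.01,0.025,0,-7,0,0,-0.01,0.025,0,-7,0,0,-0.01,0.025,0,-7,0,0,-0.01,0.025,0,-7,0,0,-0.01,0.025,0,-7,0,0,-0.01,0.015,0,-7,0,0,-0.01,0,0,-7,0,0,0,0,0,0,0])

```text
time_s: 1.77
position: [0.3338, 0.1053, 0.3308]
orientation: [0.113, 0.971, -0.05, 0.206]
ft_force: [-0.3, 0.3, 0.3]
width: 0.0852
gripper_force: 0.0
```

```bash
cat > st.py <<'E'
from h import *
from plant import env
def show(*ths,back=.08,G=lh(-.029,0,-.058)):
    s=env.state(); print(s["time_s"],s["position"],s["joint_positions"].round(2),s["width"])
    a=R.from_quat(s["orientation"]).as_matrix(); print("tilt",np.degrees(np.arcsin(a[:,2]@X)).round(1),"grasp rx,ry,z",[round(float(v),4) for v in ((q:=s["position"]+a[:,2]*.1547)-M)@np.stack([X,Y,Z],1)])
    for th in ths:
        Rm=toolR(th); p=G-Rm[:,2]*(.1547+back); print(th,p,*rel(p,Rm,s))
E
python3 -c "
from st import *
show(45,50,55)"
```

```text
Traceback (most recent call last):
  File "st.py", line 5
    a=R.from_quat(s["orientation"]).as_matrix(); print("tilt",np.degrees(np.arcsin(a[:,2]@X)).round(1),"grasp rx,ry,z",[round(float(v),4) for v in ((q:=s["position"]+a[:,2]*.1547)-M)@np.stack([X,Y,Z],1)])
                                                                                                                                                     ^^^^^^^^^^^^^^^^^^^^^^^^^^^^^
SyntaxError: assignment expression cannot be used in a comprehension iterable expression
```

```bash
sed -i 's/(q:=s\["position"\]+a\[:,2\]\*.1547)/(s["position"]+a[:,2]*.1547/; s/-M)@np.stack/-M)@np.stack/' st.py; sed -i 's/((s\["position"\]+a\[:,2\]\*.1547-M)/(s["position"]+a[:,2]*.1547-M)/' st.py
python3 -c "
from st import *
show(45,50,55)"
```

```text
1.7667 [0.33380634 0.10529029 0.33077451] [-0.12  0.01 -0.51  2.43  0.69  0.57  0.15] 0.0852299965856458
tilt 24.3 grasp rx,ry,z [-0.2444, 0.1055, 0.19]
45 [ 0.43072128 -0.06253677  0.2415254 ] [ -82.7 -135.2  142.9] [ -3.19 -20.7    0.41]
50 [ 0.41720953 -0.05957243  0.22642969] [ -63.9 -134.8  150.9] [ -3.18 -25.7    0.55]
55 [ 0.40503435 -0.05690132  0.21018583] [ -45.9 -134.3  160.6] [ -3.17 -30.7    0.7 ]
```

carry_out(motion=[-0.017,-0.027,0.03,-0.6,0,0,-0.017,-0.027,0.03,-0.6,0,0,-0.017,-0.027,0.03,-0.6,0,0,-0.017,-0.027,0.03,-0.6,0,0,-0.017,-0.027,0.03,-0.6,0,0,0,0,0,0,-7,0,0,0,0,0,-7,0,0,0,0,0,-7,0,0,0,0,0,0,0])

```text
time_s: 2.52
position: [0.4304, -0.0554, 0.2356]
orientation: [0.105, 0.958, -0.048, 0.264]
ft_force: [-0.7, 0.8, -0.6]
width: 0.0853
gripper_force: 0.0
```

```bash
python3 -c "
from st import *
show(45,50,55,back=.04)"
```

```text
2.5167 [ 0.43044135 -0.05536207  0.23557718] [ 0.25  0.33 -0.37  2.41  1.89  0.32 -0.54] 0.0852941278844106
tilt 31.0 grasp rx,ry,z [-0.0995, -0.0277, 0.1031]
45 [ 0.45834936 -0.06859809  0.21324113] [-14.2  -5.8  34.9] [ -2.04 -14.     0.74]
50 [ 0.44714042 -0.06613897  0.20071819] [ 2.  -5.5 39.7] [ -2.01 -19.     0.83]
55 [ 0.43704026 -0.06392309  0.18724277] [17.8 -5.1 45.9] [ -1.97 -24.     0.92]
```

carry_out(motion=[-0.006,-0.002,0.013,-0.7,0,0,-0.006,-0.002,0.013,-0.7,0,0,-0.004,-0.002,0.013,-0.6,-5,0.3,0,0,0.003,0,-5,0.3,0,0,0,0,-5,0,0,0,0,0,0,0])

```text
time_s: 3.02
position: [0.4606, -0.0697, 0.2086]
orientation: [0.101, 0.92, -0.046, 0.376]
ft_force: [-0.8, 0.0, -0.3]
width: 0.0853
gripper_force: 0.0
```

```bash
python3 -c "
from st import *
show(40,45,50,back=.0)"
```

```text
3.0167 [ 0.46056079 -0.06971278  0.20856093] [ 0.5   0.52 -0.63  2.41  2.42  0.65 -0.94] 0.0853424032556463
tilt 44.5 grasp rx,ry,z [-0.0381, -0.0311, 0.0983]
40 [ 0.49569677 -0.07679173  0.19407451] [-15.4   0.9  35.5] [-0.57  4.54  0.11]
45 [ 0.48597744 -0.07465941  0.18495686] [-1.9  1.  35. ] [-0.57 -0.46  0.14]
50 [ 0.47707131 -0.0727055   0.17500668] [11.6  1.  35.7] [-0.56 -5.46  0.16]
```

carry_out(motion=[-0.001,0,0.012,-0.5,0,0,-0.001,0.001,0.012,0,0,0,0.006,0,0.012,0,-2.5,0,0.006,0,0,0,-2.5,0,0,0,0,0,0,0])

```text
time_s: 3.43
position: [0.4786, -0.0725, 0.1752]
orientation: [0.097, 0.904, -0.047, 0.414]
ft_force: [-1.0, -0.1, -0.7]
width: 0.0855
gripper_force: 0.0
```

Run:
```python
from st import *
show(45,50,back=.0)
d=env.get_image("wrist"); cv2.imwrite("pics/w1.png",d["img"][...,::-1])
```

```text
3.4333 [ 0.47864574 -0.07252595  0.17519937] [ 0.51  0.65 -0.64  2.39  2.56  0.82 -1.  ] 0.0855217245404147
tilt 49.3 grasp rx,ry,z [-0.0111, -0.0288, 0.0743]
45 [ 0.48597744 -0.07465941  0.18495686] [-12.4  -0.6  -0.6] [-0.11  4.27  0.23]
50 [ 0.47707131 -0.0727055   0.17500668] [ 1.1 -0.5 -1. ] [-0.1  -0.73  0.23]
```

View pics/w1.png

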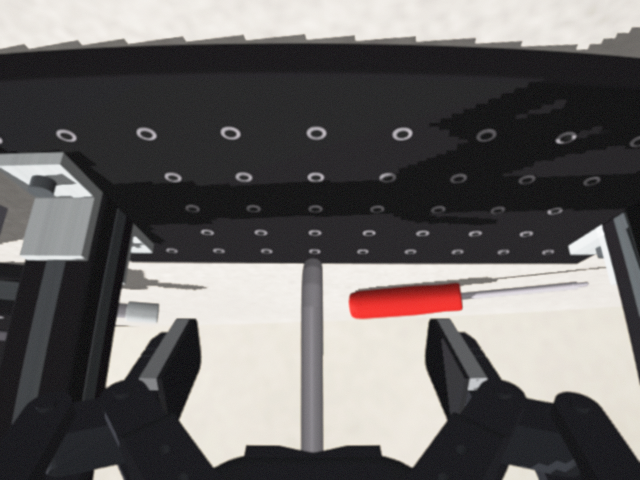

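The wrist picture shows the S-hook's shank at column 312, midway between the pads (198 and 428); closing.

carry_out(motion=[0,0,0,0,0,0,0,0,0,0,0,0,0,0,0,0,0,0,0,0,0,0,0,0,0,0,0,0,0,0,0,0,0,0,0,0,0,0,0,0,0,0,0,0,0,0,0,0,0,0,0,0,0,0,0,0,0,0,0,0], fingers=0, newtons=90)

```text
time_s: 4.32
position: [0.4797, -0.0724, 0.1773]
orientation: [0.097, 0.902, -0.044, 0.418]
ft_force: [-0.2, 0.2, 1.0]
width: 0.0052
gripper_force: 88.9
```

Run:
```python
from st import *
show()
# screw steps: pivot = ring wire at rx=.001,z=.216 ; in tool frame
s=env.state(); R0=R.from_quat(s["orientation"]).as_matrix(); p0=s["position"]
T0=np.eye(4);T0[:3,:3]=R0;T0[:3,3]=p0
def rot(p,deg):
    T=np.eye(4);T[:3,:3]=R.from_rotvec(Y*np.radians(deg)).as_matrix();T[:3,3]=p-T[:3,:3]@p;return T
L=np.eye(4);L[2,3]=.005
piv=W(.001,-.029,.216)
D=np.linalg.inv(T0)@rot(piv,5)@T0; print("step5deg",(D[:3,3]*1000).round(2),R.from_matrix(D[:3,:3]).as_rotvec(degrees=True).round(2))
for deg in (30,35):
    T=rot(piv,deg)@T0; print(deg,"TCP",T[:3,3].round(3))
    th=np.radians(12+deg)
    for n,v in(("hz",np.sin(th)*X+np.cos(th)*Z),("hx",np.cos(th)*X-np.sin(th)*Z),("up",Z),("away",X)): print(n,(T[:3,:3].T@v).round(3))
```

```text
4.3167 [ 0.4797121  -0.07235653  0.17732892] [ 0.52  0.65 -0.65  2.39  2.56  0.82 -1.  ] 0.005244294702650655
tilt 49.7 grasp rx,ry,z [-0.0093, -0.0278, 0.0773]
step5deg [-6.78  0.02 -9.52] [-0.    5.    0.01]
30 TCP [ 0.478 -0.072  0.247]
hz [-0.881  0.001 -0.474]
hx [-0.474 -0.002  0.881]
up [-0.338  0.002 -0.941]
away [-0.941 -0.001  0.338]
35 TCP [ 0.481 -0.073  0.258]
hz [-0.881  0.001 -0.474]
hx [-0.474 -0.002  0.881]
up [-0.254  0.002 -0.967]
away [-0.967 -0.001  0.254]
```

carry_out(motion=[-0.003,0,-0.0025,0,0,0,-0.003,0,-0.0025,0,0,0,-0.0072,0,-0.009,0,5,0,-0.0072,0,-0.009,0,5,0,-0.0072,0,-0.009,0,5,0,-0.0072,0,-0.009,0,5,0,-0.0072,0,-0.009,0,5,0,-0.0072,0,-0.009,0,5,0,-0.0072,0,-0.009,0,5,0,0,0,0,0,0,0])

```text
time_s: 5.15
position: [0.4748, -0.0773, 0.2329]
orientation: [0.106, 0.968, -0.045, 0.222]
ft_force: [0.5, 0.2, 0.2]
width: 0.0053
gripper_force: 88.8
```

Run:
```python
from st import *
show()
s=env.state();print(s["ft_force"])
d=env.get_image("wrist"); e=env.get_image("scene")
im=cv2.resize(e["img"][140:340,210:370],None,fx=2.5,fy=2.4,interpolation=cv2.INTER_CUBIC)
cv2.imwrite("pics/w2.png",np.hstack([cv2.resize(d["img"],(400,480))[...,::-1],im[...,::-1]]))
```

```text
5.15 [ 0.47483763 -0.07732677  0.23285412] [ 0.21  0.38 -0.26  2.29  1.39  0.24  0.01] 0.00532539709131932
tilt 26.0 grasp rx,ry,z [-0.0632, -0.0403, 0.094]
[0.53699348 0.24813006 0.18802965]
```

View pics/w2.png

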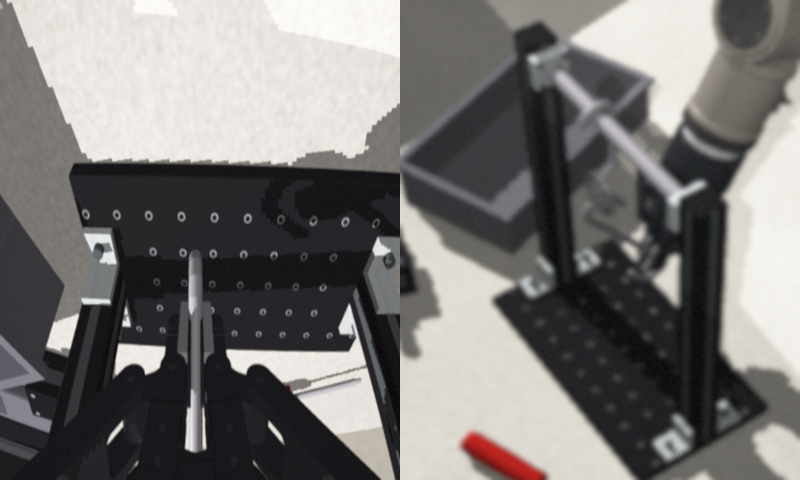

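```bash
cat >> st.py <<'E'
def tgt(phi,d=0,e=0,ry=-.028):
    f=np.radians(phi); c,s=np.cos(f),np.sin(f); x,z=-.0103,-.1307
    L=np.radians(12+phi)
    g=W(.001+x*c+z*s+d*np.sin(L)+e*np.cos(L),ry,.216-x*s+z*c+d*np.cos(L)-e*np.sin(L))
    Rm=toolR(49.7-phi); return g-Rm[:,2]*.1547,Rm
E
python3 - <<'E'
from st import *
show(); s=env.state()
print(rel(*tgt(0),s)); 
for a in((24,),(30,),(35,),(35,36),(35,36,30)): print(a,tgt(*a)[0].round(3),*rel(*tgt(*a),s))
E
```

```text
5.25 [ 0.4745154  -0.07737861  0.23207141] [ 0.21  0.38 -0.26  2.29  1.41  0.24 -0.01] 0.005374081968455898
tilt 26.1 grasp rx,ry,z [-0.0633, -0.0404, 0.0933]
(array([16.9,  8. , 43.4]), array([ -2.21, -23.6 ,   0.9 ]))
(24,) [ 0.478 -0.072  0.24 ] [-6.   5.8 -6.4] [-2.33  0.4   0.42]
(30,) [ 0.482 -0.073  0.254] [-14.8   5.3 -17. ] [-2.35  6.4   0.3 ]
(35,) [ 0.485 -0.073  0.264] [-23.    4.9 -25.1] [-2.36 11.4   0.2 ]
(35, 36) [26.203 -5.716 24.816] [-34466.    -677.7 -10477.6] [-2.36 11.4   0.2 ]
(35, 36, 30) [ 46.188 -10.1     2.876] [-43193.     422.7  18204.4] [-2.36 11.4   0.2 ]
```

carry_out(motion=[-0.0038,0.0008,-0.0042,-0.4,1.9,0,-0.0038,0.0008,-0.0042,-0.4,1.9,0,-0.0038,0.0008,-0.0042,-0.4,1.9,0,-0.0038,0.0008,-0.0042,-0.4,1.9,0,-0.0038,0.0008,-0.0042,-0.4,1.9,0,-0.0038,0.0008,-0.0042,-0.4,1.9,0,0,0,0,0,0,0,0,0,0,0,0,0])

```text
time_s: 5.92
position: [0.4865, -0.0759, 0.2614]
orientation: [0.106, 0.985, -0.017, 0.132]
ft_force: [0.2, -0.0, -1.2]
width: 0.0051
gripper_force: 89.0
```

Run:
```python
from st import *
show(); s=env.state(); print(s["ft_force"])
for a in((35,),(35,.036),(35,.036,.03)): print(a,tgt(*a)[0].round(3),*rel(*tgt(*a),s))
```

```text
5.9167 [ 0.48651903 -0.07586401  0.26135271] [ 0.5   0.39 -0.58  2.17  0.67  0.46  0.77] 0.0051448360372910945
tilt 15.3 grasp rx,ry,z [-0.0792, -0.0309, 0.1121]
[ 0.24404139 -0.01113712 -1.16123049]
(35,) [ 0.485 -0.073  0.264] [ 0.9  2.  -3.5] [-0.3   0.56  0.08]
(35, 0.036) [ 0.511 -0.079  0.289] [-31.    1.9 -20.2] [-0.3   0.56  0.08]
(35, 0.036, 0.03) [ 0.531 -0.084  0.267] [-45.    2.    6.3] [-0.3   0.56  0.08]
```

Now slide the U along its axis (36 mm), then look before passing over the ring's wire.

carry_out(motion=[0,0.0005,-0.003,0,0,0,-0.004,0.0002,-0.0021,0,0,0,-0.004,0.0002,-0.0021,0,0,0,-0.004,0.0002,-0.0021,0,0,0,-0.004,0.0002,-0.0021,0,0,0,-0.004,0.0002,-0.0021,0,0,0,-0.004,0.0002,-0.0021,0,0,0,-0.004,0.0002,-0.0021,0,0,0,-0.004,0.0001,-0.0022,0,0,0,0,0,0,0,0,0,0,0,0,0,0,0])

```text
time_s: 6.83
position: [0.5124, -0.0786, 0.2894]
orientation: [0.106, 0.986, -0.016, 0.131]
ft_force: [-0.1, -0.5, -0.6]
width: 0.0053
gripper_force: 89.0
```

Run:
```python
from st import *
show(); s=env.state(); print(s["ft_force"])
for a in((35,.036),(35,.036,.03)): print(a,tgt(*a)[0].round(3),*rel(*tgt(*a),s))
e=env.get_image("scene")
im=cv2.resize(e["img"][150:270,260:380],None,fx=5,fy=5,interpolation=cv2.INTER_CUBIC)
cv2.imwrite("pics/s3.png",im[...,::-1])
```

```text
6.8333 [ 0.51240775 -0.07861666  0.2893982 ] [ 0.54  0.39 -0.63  2.09  0.59  0.54  0.86] 0.005287927200158127
tilt 15.2 grasp rx,ry,z [-0.0535, -0.0278, 0.1401]
[-0.13094857 -0.4994713  -0.61578158]
(35, 0.036) [ 0.511 -0.079  0.289] [ 1.3 -0.8  0. ] [-0.23  0.49  0.15]
(35, 0.036, 0.03) [ 0.531 -0.084  0.267] [-12.7  -0.7  26.6] [-0.23  0.49  0.15]
```

View pics/s3.png

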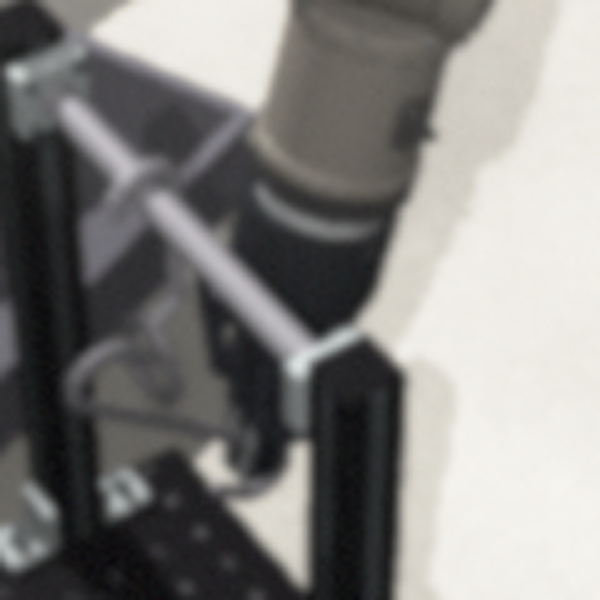

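carry_out(motion=[-0.0026,0,0.0048,0,0,0,-0.0026,0,0.0048,0,0,0,-0.0026,0,0.0048,0,0,0,-0.0026,0,0.0048,0,0,0,-0.0026,0,0.0048,0,0,0,-0.0026,0,0.0048,0,0,0,0,0,0,0,0,0])

```text
time_s: 7.47
position: [0.5348, -0.0836, 0.2646]
orientation: [0.106, 0.986, -0.016, 0.131]
ft_force: [0.3, -0.0, -0.5]
width: 0.0051
gripper_force: 89.0
```

Run:
```python
from st import *
show(); s=env.state(); print(s["ft_force"])
for a in((35,.036,.033),(35,-.03,.033)): print(a,tgt(*a)[0].round(3),*rel(*tgt(*a),s))
e=env.get_image("scene")
im=cv2.resize(e["img"][150:270,260:380],None,fx=5,fy=5,interpolation=cv2.INTER_CUBIC)
cv2.imwrite("pics/s4.png",im[...,::-1])
```

```text
7.4667 [ 0.53476291 -0.08356404  0.26456648] [ 0.5   0.46 -0.58  2.06  0.65  0.52  0.82] 0.005111568091884863
tilt 15.1 grasp rx,ry,z [-0.0308, -0.0278, 0.1152]
[ 0.28544024 -0.01258879 -0.51279596]
(35, 0.036, 0.033) [ 0.533 -0.084  0.265] [ 1.5 -0.8 -0.8] [-0.22  0.42  0.16]
(35, -0.03, 0.033) [ 0.486 -0.074  0.22 ] [59.9 -0.5 30.1] [-0.22  0.42  0.16]
```

View pics/s4.png

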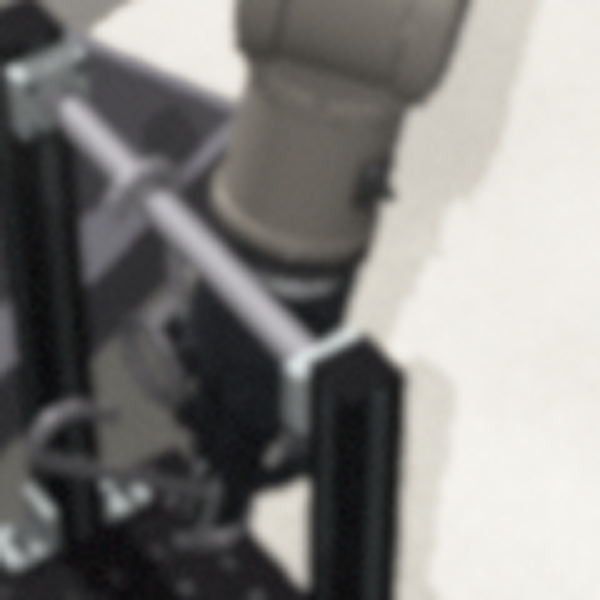

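carry_out(motion=[-0.002,0,0.0035,0,0,0,0.0079,0,0.0043,0,0,0,0.0079,0,0.0043,0,0,0,0.0079,0,0.0043,0,0,0,0.0079,0,0.0043,0,0,0,0.0079,0,0.0043,0,0,0,0.0079,0,0.0043,0,0,0,0.0079,0,0.0043,0,0,0,0.0079,0,0.0043,0,0,0,0,0,0,0,0,0])

```text
time_s: 8.35
position: [0.4838, -0.0728, 0.2114]
orientation: [0.105, 0.986, -0.017, 0.129]
ft_force: [-0.3, -0.1, -1.1]
width: 0.0051
gripper_force: 89.0
```

Run:
```python
from st import *
show(); s=env.state(); print(s["ft_force"])
```

```text
8.35 [ 0.48378009 -0.07281391  0.21142863] [ 0.38  0.47 -0.45  2.2   0.82  0.36  0.61] 0.005084806625046739
tilt 15.0 grasp rx,ry,z [-0.0833, -0.0284, 0.062]
[-0.26793736 -0.13717977 -1.14530419]
```

carry_out(motion=[0.0155,0,-0.004,0,0,0,0.0155,0,-0.004,0,0,0,0.0155,0,-0.004,0,0,0,0.0155,0,-0.004,0,0,0,0.0155,0,-0.004,0,0,0,-0.006,0,-0.022,0,0,0,-0.006,0,-0.022,0,0,0,-0.006,0,-0.022,0,0,0,-0.006,0,-0.022,0,0,0,-0.006,0,-0.022,0,0,0,-0.006,0,-0.022,0,0,0,0,0,0,0,0,0])

```text
time_s: 9.35
position: [0.4097, -0.0553, 0.3527]
orientation: [0.106, 0.985, -0.017, 0.135]
ft_force: [1.3, -0.5, -1.5]
width: 0.0051
gripper_force: 89.0
```

Run:
```python
from st import *
show(); s=env.state(); print(s["ft_force"])
c=np.array([.470,-.369,0]); bx=np.array([.985,.173,0]); bx/=np.linalg.norm(bx)
for th in(0,-10,-20):
  for z in(.20,.05):
    Rm=toolR(th,bx); p=c-bx*.065+Z*z-Rm[:,2]*.1547; print(th,z,p.round(3),*rel(p,Rm,s))
e=env.get_image("scene")
im=cv2.resize(e["img"][110:350,200:520],None,fx=2.5,fy=2.5,interpolation=cv2.INTER_CUBIC)
cv2.imwrite("pics/s5.png",im[...,::-1])
```

```text
9.35 [ 0.40971662 -0.05529674  0.35265457] [ 0.69  0.11 -0.76  2.25  0.28  0.57  1.08] 0.005065046812820482
tilt 15.6 grasp rx,ry,z [-0.1578, -0.0271, 0.2037]
[ 1.33808545 -0.50247863 -1.544588  ]
0 0.2 [ 0.406 -0.38   0.355] [ -63.1 -318.3   17.2] [ -3.31  15.35 -22.06]
0 0.05 [ 0.406 -0.38   0.205] [ -22.8 -317.6  161.6] [ -3.31  15.35 -22.06]
-10 0.2 [ 0.432 -0.376  0.352] [ -86.5 -308.1   26.1] [ -1.38  25.22 -22.38]
-10 0.05 [ 0.432 -0.376  0.202] [ -46.1 -307.4  170.5] [ -1.38  25.22 -22.38]
-20 0.2 [ 0.458 -0.371  0.345] [-107.8 -298.2   39.2] [  0.58  35.09 -22.59]
-20 0.05 [ 0.458 -0.371  0.195] [ -67.5 -297.5  183.7] [  0.58  35.09 -22.59]
```

View pics/s5.png

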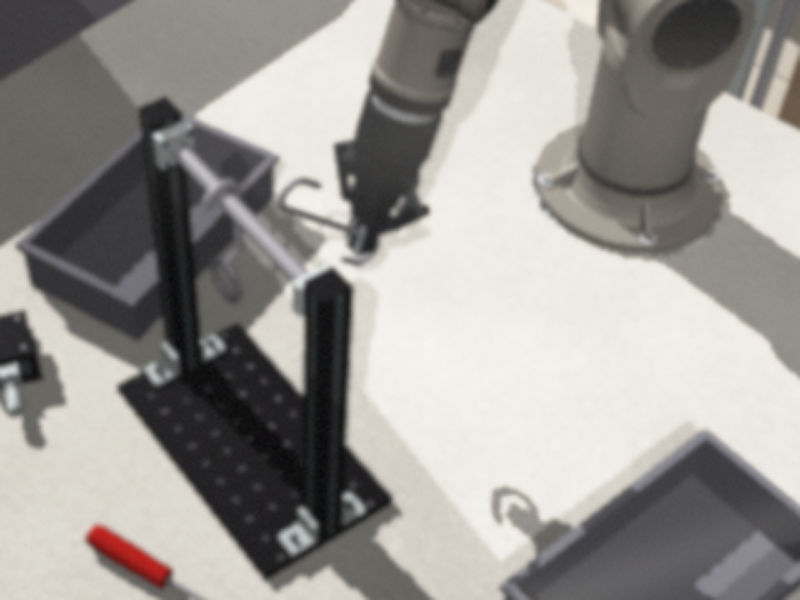

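carry_out(motion=[0,-0.03,0,0,0,0,0,-0.03,0,0,0,0,0,-0.03,0,0,0,0,0,-0.03,0,0,0,0,0,-0.03,0,0,0,0,0,-0.03,0,0,0,0,0,-0.03,0,0,0,0,0,-0.03,0,0,0,0,0,-0.02,0,0,0,0,0,-0.02,0,0,0,0,0,0,0,0,0,0])

```text
time_s: 10.32
position: [0.3469, -0.3329, 0.3485]
orientation: [0.109, 0.985, -0.017, 0.13]
ft_force: [0.8, -1.0, -1.4]
width: 0.0051
gripper_force: 88.9
```

```bash
cat > b.py <<'E'
from st import *
def bins(c,bx,off,ths,zs):
    show(); s=env.state(); print(s["ft_force"]); c=np.array([*c,0]); bx=np.array([*bx,0]); bx/=np.linalg.norm(bx); by=np.cross(Z,bx)
    g=s["position"]+R.from_quat(s["orientation"]).as_matrix()[:,2]*.1547-c; print("grasp in bin",g@bx,g@by,g[2])
    for th in ths:
      for z in zs:
        Rm=toolR(th,bx); p=c+bx*off+Z*z-Rm[:,2]*.1547; print(th,z,p.round(3),*rel(p,Rm,s))
RB=((.470,-.369),(.985,.173)); LB=((.473,.349),(.988,-.156))
E
python3 -c "
from b import *
bins(*RB,-.06,(0,-10),(.2,.05))"
```

```text
10.3167 [ 0.34693606 -0.33285969  0.34852895] [ 1.2   0.23 -0.59  2.11  0.05  0.59  1.95] 0.005079020491415716
tilt 15.1 grasp rx,ry,z [-0.161, -0.3119, 0.1991]
[ 0.8343076  -1.00163639 -1.3963849 ]
grasp in bin -0.07808442161949439 0.04080863723341076 0.19914990573100305
0 0.2 [ 0.411 -0.379  0.355] [-71.7 -31.5  13.1] [ -3.23  14.82 -22.4 ]
0 0.05 [ 0.411 -0.379  0.205] [-32.7 -30.8 157.9] [ -3.23  14.82 -22.4 ]
-10 0.2 [ 0.437 -0.375  0.352] [-95.  -21.1  21.7] [ -1.27  24.69 -22.71]
-10 0.05 [ 0.437 -0.375  0.202] [-56.  -20.4 166.6] [ -1.27  24.69 -22.71]
```

carry_out(motion=[-0.0135,-0.005,0.003,-0.2,3.5,-3.2,-0.0135,-0.005,0.003,-0.2,3.5,-3.2,-0.0135,-0.004,0.003,-0.2,3.5,-3.2,-0.0135,-0.003,0.003,-0.2,3.5,-3.2,-0.0135,-0.002,0.003,-0.2,3.5,-3.2,-0.0135,-0.001,0.003,-0.2,3.5,-3.3,-0.0135,0,0.003,-0.2,3.5,-3.3,0,0,0,0,0,0])

```text
time_s: 10.98
position: [0.4435, -0.3519, 0.3346]
orientation: [-0.092, 0.992, -0.006, -0.086]
ft_force: [0.7, 1.2, -1.8]
width: 0.0054
gripper_force: 88.9
```

```bash
python3 -c "
from b import *
bins(*RB,-.06,(-5,-10),(.12,.055))"
```

```text
10.9833 [ 0.44351793 -0.35186791  0.33461473] [ 0.95  0.46 -0.54  1.82  0.37  1.1   1.99] 0.005385204359930901
tilt -9.1 grasp rx,ry,z [-0.1274, -0.3186, 0.1822]
[ 0.65240471  1.22735132 -1.82119082]
grasp in bin -0.049533433015655444 0.021824233859255696 0.18218690398180543
-5 0.12 [ 0.424 -0.377  0.274] [ 13.  -21.5  63.6] [ 0.16 -4.83  0.63]
-5 0.055 [ 0.424 -0.377  0.209] [  1.9 -21.7 127.6] [ 0.16 -4.83  0.63]
-10 0.12 [ 0.437 -0.375  0.272] [ -0.5 -21.6  63. ] [0.14 0.17 0.63]
-10 0.055 [ 0.437 -0.375  0.207] [-11.6 -21.9 127.1] [0.14 0.17 0.63]
```

carry_out(motion=[-0.001,-0.0055,0.012,0,0,0,-0.001,-0.0055,0.012,0,0,0,-0.001,-0.0055,0.012,0,0,0,-0.001,-0.0055,0.012,0,0,0,-0.001,0,0.015,0,0,0,-0.001,0,0.015,0,0,0,-0.001,0,0.015,0,0,0,-0.001,0,0.015,0,0,0,-0.001,0,0.01,0,0,0,-0.001,0,0.01,0,0,0,-0.001,0,0.002,0,0,0,0,0,0,0,0,0])

```text
time_s: 11.98
position: [0.4336, -0.3774, 0.2062]
orientation: [-0.088, 0.992, -0.006, -0.085]
ft_force: [1.1, -0.2, -0.4]
width: 0.0052
gripper_force: 88.9
```

```bash
python3 -c "
from b import *
bins(*RB,-.06,(-10,),(.05,))"
```

```text
11.9833 [ 0.43361363 -0.37738025  0.20620636] [ 0.93  0.64 -0.46  1.87  0.5   0.88  1.91] 0.00518858046936374
tilt -9.0 grasp rx,ry,z [-0.1313, -0.3456, 0.0537]
[ 1.09492207 -0.19450751 -0.44990742]
grasp in bin -0.06342333627856503 -0.0017040130785160286 0.053730321955387655
-10 0.05 [ 0.437 -0.375  0.202] [-4.8  1.9  3.1] [0.09 0.27 0.23]
```

carry_out(motion=[0,0,0,0,0,0,0,0,0,0,0,0,0,0,0,0,0,0,0,0,0,0,0,0,0,0,0,0,0,0,0,0,0,0,0,0,0,0,0,0,0,0,0,0,0,0,0,0,0,0,-0.01,0,0,0,0,0,-0.02,0,0,0,0,0,-0.03,0,0,0,0,0,-0.03,0,0,0], fingers=0.7)

```text
time_s: 12.98
position: [0.4487, -0.3745, 0.2968]
orientation: [-0.089, 0.992, -0.006, -0.085]
ft_force: [0.2, -0.4, -0.2]
width: 0.0597
gripper_force: 0.0
```

carry_out(motion=[0,0,-0.035,0,0,0,0,0,-0.035,0,0,0,0,0,-0.035,0,0,0,0,0,-0.035,0,0,0,0,0,-0.035,0,0,0,0,0,-0.035,0,0,0], fingers=1)

```text
time_s: 13.48
position: [0.4835, -0.3682, 0.5054]
orientation: [-0.089, 0.992, -0.007, -0.084]
ft_force: [0.7, -0.7, -0.0]
width: 0.0856
gripper_force: 0.0
```

Run:
```python
from b import *
d=env.get_image("top"); P=cloud(d); c=np.array([*RB[0],0]);bx=np.array([*RB[1],0]);bx/=np.linalg.norm(bx);by=np.cross(Z,bx)
q=P-c; m=(abs(q@bx)<.13)&(abs(q@by)<.07)&(P[...,2]>.009)&(P[...,2]<.12)
a=q[m]; print(m.sum(), (a@bx).min(),(a@bx).max(),(a@by).min(),(a@by).max(),a[:,2].max())
# crown of ring hook still there
Q=P[205:240,350:395]; r=Q-M; k=(abs(r@X)<.02)&(r[...,2]>.356)&(abs(r@Y)<.06); print("crown",k.sum(),(r[k]@X).mean(),np.median(r[k]@Y),r[k][:,2].max())
show()
# final view composite
im=cv2.resize(d["img"][195:365,350:520],None,fx=2.35,fy=2.8,interpolation=cv2.INTER_CUBIC)
cv2.imwrite("pics/t6.png",im[...,::-1])
G=W(-.015,-.029,.297)
for th in(40,45):
    Rm=toolR(th); p=G-Rm[:,2]*(.1547+.06); print(th,p,*rel(p,Rm,env.state()))
```

```text
622 -0.12990562404988648 0.12983857146775285 -0.06913674732433707 0.06084333671626338 0.021838902709340413
crown 54 0.0012460538227632013 -0.02749327326821078 0.36357646536600263
13.5333 [ 0.48570814 -0.36775198  0.51303859] [ 0.94  0.37 -0.57  1.51  0.29  1.45  2.08] 0.08537325754764385
tilt -8.3 grasp rx,ry,z [-0.0806, -0.3257, 0.3603]
40 [ 0.45442855 -0.06773791  0.46146974] [-30.4 301.1  45.5] [  5.87 -48.45  22.6 ]
45 [ 0.4409396  -0.06477857  0.44881583] [-19.8 306.5  60. ] [  6.89 -53.38  22.47]
```

carry_out(motion=[0.015,0.01,0,0,0,3,0.015,0.01,0,0,0,3,0.015,0.01,0,0,0,3,0.005,0.01,0,0,-6,3,0,0.01,0,0,-6,3,0,0.01,0,0,-6,3,0,0.01,0,0,-6,3,0,0.01,0,0,-6,2,0,0,0,0,-6,0,0,0,0,0,-6,0,0,0,0,0,-6,0,0,0,0,0,-5,0])

```text
time_s: 14.53
position: [0.4346, -0.2945, 0.5101]
orientation: [0.1, 0.922, -0.044, 0.372]
ft_force: [0.8, 1.7, -0.5]
width: 0.0853
gripper_force: 0.0
```

Run:
```python
from b import *
G=W(-.015,-.028,.297)
show(45,back=.06,G=G)
d=env.get_image("top"); P=cloud(d); c=np.array([*RB[0],0]);bx=np.array([*RB[1],0]);bx/=np.linalg.norm(bx);by=np.cross(Z,bx)
q=P-c; m=(abs(q@bx)<.125)&(abs(q@by)<.065)
print("heights",np.percentile(P[m][:,2],[1,50,90,95,99,100]).round(3))
for dx in range(-12,13,2):
    k=m&(abs(q@bx-dx/100)<.01); print(dx,''.join('#' if (v:=P[k&(abs(q@by-dy/200)<.0025)][:,2]).size and v.max()>.0125 else '.' for dy in range(-13,14)))
```

```text
14.5333 [ 0.43460273 -0.29449667  0.51014027] [ 1.17  0.04 -0.64  2.   -0.5   0.42  2.29] 0.08531425389728485
tilt 44.0 grasp rx,ry,z [-0.0162, -0.2559, 0.3989]
45 [ 0.4411539  -0.06380177  0.44881583] [ 72.9 227.1  12.5] [-0.41 -0.96  0.18]
heights [-0.     0.007  0.472  0.523  0.557  0.576]
-12 ...........................
-10 ...........................
-8 ..........#....###.###.....
-6 ..............##.....##..##
-4 ..............#....###.####
-2 .........#....###.###.#####
0 ...........################
2 .........##################
4 .........##################
6 ..........#######.......###
8 ............#..#....###....
10 ...............#######.#...
12 ...........................
```

carry_out(motion=[0.024,0,0.004,0,-0.5,0,0.024,0,0.004,0,-0.5,0,0.024,0,0.004,0,0,0,0,0.034,0,0,0,0,0,0.034,0,0,0,0,0,0.034,0,0,0,0,0,0.034,0,0,0,0,0,0.034,0,0,0,0,0,0.034,0,0,0,0,0,0.023,0,0,0,0,0,0,0,0,0,0])

```text
time_s: 15.5
position: [0.4401, -0.0735, 0.4503]
orientation: [0.095, 0.92, -0.044, 0.377]
ft_force: [-0.2, -1.1, -0.4]
width: 0.0851
gripper_force: 0.0
```

Run:
```python
from b import *
G=W(-.015,-.028,.297)
show(45,back=.06,G=G); show(45,50,back=.0,G=G)
```

```text
15.5 [ 0.44005259 -0.07349141  0.45028021] [ 1.42 -0.13 -1.29  2.22 -0.16  0.19  1.59] 0.08511466391402334
tilt 44.6 grasp rx,ry,z [-0.0571, -0.0379, 0.3402]
45 [ 0.4411539  -0.06380177  0.44881583] [1.6 9.7 0.3] [-0.06 -0.36  0.64]
15.5 [ 0.44005259 -0.07349141  0.45028021] [ 1.42 -0.13 -1.29  2.22 -0.16  0.19  1.59] 0.08511466391402334
tilt 44.6 grasp rx,ry,z [-0.0571, -0.0379, 0.3402]
45 [ 0.48259602 -0.07289375  0.40638942] [ 1.3  9.8 60.3] [-0.06 -0.36  0.64]
50 [ 0.47368989 -0.07093983  0.39643924] [14.7  9.9 61. ] [-0.03 -5.36  0.65]
```

carry_out(motion=[0.0003,0.005,0,0,0,0.3,0.0003,0.005,0,0,0,0.3,0,0,0.01,0,0,0,0,0,0.01,0,0,0,0,0,0.01,0,0,0,0,0,0.01,0,0,0,0,0,0.01,0,0,0,0,0,0.01,0,0,0,0,0,0,0,0,0])

```text
time_s: 16.25
position: [0.4583, -0.0757, 0.4239]
orientation: [0.105, 0.924, -0.04, 0.365]
ft_force: [-0.3, -0.4, -0.5]
width: 0.0855
gripper_force: 0.0
```

Run:
```python
from b import *
G=W(-.015,-.028,.297)
show(45,back=.0,G=G); print(env.state()["ft_force"])
d=env.get_image("wrist"); P=cloud(d); q=P-M
m=(abs(q@X)<.05)&(abs(q@Y+.028)<.03)&(P[...,2]>.275)&(P[...,2]<.33)
a=q[m]; print(m.sum(), np.median(a@X),np.median(a@Y),np.percentile(a@Y,[5,95]))
```

```text
16.25 [ 0.45829144 -0.07567911  0.42390478] [ 1.31  0.08 -1.33  2.21  0.95  0.28  0.51] 0.08546315361414535
tilt 43.1 grasp rx,ry,z [-0.0419, -0.0366, 0.3109]
45 [ 0.48259602 -0.07289375  0.40638942] [-4.9  8.1 28.6] [-0.25 -1.92 -0.48]
[-0.3334555  -0.37361265 -0.47167263]
2368 -0.017080214563942427 -0.0276908963277412 [-0.03121849 -0.02403892]
```

carry_out(motion=[-0.0008,0.004,0,0,-0.5,0,-0.0008,0.004,0,0,-0.5,0,-0.0008,0,0.007,0,-0.5,-0.5,-0.0008,0,0.007,0,-0.4,0,-0.0008,0,0.007,0,0,0,-0.0008,0,0.007,0,0,0,0,0,0,0,0,0])

```text
time_s: 16.88
position: [0.4822, -0.0731, 0.4081]
orientation: [0.101, 0.918, -0.044, 0.38]
ft_force: [0.2, -0.4, -0.2]
width: 0.0853
gripper_force: 0.0
```

Run:
```python
from b import *
G=W(-.016,-.028,.297)
show(45,back=.0,G=G); print(env.state()["ft_force"])
```

```text
16.8833 [ 0.48219217 -0.07312873  0.40811867] [ 1.1   0.18 -1.19  2.2   1.34  0.35  0.15] 0.08529504287207329
tilt 45.0 grasp rx,ry,z [-0.0154, -0.0293, 0.2986]
45 [ 0.48161922 -0.07267945  0.40638942] [1.7 0.3 0.8] [-0.35 -0.05 -0.02]
[ 0.23462023 -0.37051066 -0.20024608]
```

Aligned; close, then lift 24 mm straight up.

carry_out(motion=[0,0,0,0,0,0,0,0,0,0,0,0,0,0,0,0,0,0,0,0,0,0,0,0,0,0,0,0,0,0,0,0,0,0,0,0,0,0,0,0,0,0,0,0,0,0,0,0,0,0,0,0,0,0], fingers=0)

```text
time_s: 17.63
position: [0.4823, -0.0721, 0.4085]
orientation: [0.1, 0.918, -0.044, 0.381]
ft_force: [-2.3, -0.3, 1.6]
width: 0.0055
gripper_force: 88.0
```

carry_out(motion=[-0.0028,0,-0.0028,0,0,0,-0.0028,0,-0.0028,0,0,0,-0.0028,0,-0.0028,0,0,0,-0.0028,0,-0.0028,0,0,0,-0.0028,0,-0.0028,0,0,0,-0.0028,0,-0.0028,0,0,0,0,0,0,0,0,0])

```text
time_s: 18.22
position: [0.4823, -0.072, 0.4325]
orientation: [0.1, 0.918, -0.044, 0.381]
ft_force: [0.4, -0.0, -0.6]
width: 0.0051
gripper_force: 87.9
```

Run:
```python
from b import *
show(45,back=.0,G=W(-.0154,-.0293,.2986+.0235)); print(env.state()["ft_force"])
d=env.get_image("top"); P=cloud(d)
r=P-M; k=(abs(r@X)<.03)&(r[...,2]>.358)&(r[...,2]<.41)&(abs(r@Y+.03)<.02); print("crown",k.sum(),np.percentile(r[k]@X,[0,50,100]),np.median(r[k]@Y),np.percentile(r[k][:,2],[50,90,100]))
```

```text
18.2167 [ 0.48225625 -0.0720094   0.43249231] [ 1.19  0.13 -1.26  2.17  1.13  0.32  0.36] 0.00507470914556325
tilt 45.1 grasp rx,ry,z [-0.0154, -0.028, 0.3233]
45 [ 0.48192671 -0.07407787  0.43148942] [ 0.6 -2.1  0.8] [-0.3   0.08  0.08]
[ 0.38506529 -0.02232133 -0.62397826]
crown 74 [-0.0169848  -0.00210452  0.01851369] -0.02691629291587158 [0.38137664 0.38549803 0.3889433 ]
```

carry_out(motion=[0.004,0,-0.004,0,0,0,0.004,0,-0.004,0,0,0,0.004,0,-0.004,0,0,0,0.004,0,-0.004,0,0,0,0.004,0,-0.004,0,0,0,0.004,0,-0.004,0,0,0,0.004,0,-0.004,0,0,0,0.004,0,-0.004,0,0,0,0,0,0,0,0,0])

```text
time_s: 19.02
position: [0.4373, -0.062, 0.4315]
orientation: [0.1, 0.919, -0.044, 0.38]
ft_force: [-0.0, 0.3, -1.7]
width: 0.0052
gripper_force: 88.0
```

Run:
```python
from b import *
show(); print(env.state()["ft_force"])
```

```text
19.0167 [ 0.43729316 -0.06203459  0.43149622] [ 1.18 -0.06 -1.16  2.26  0.64  0.17  0.77] 0.005191113138280966
tilt 45.0 grasp rx,ry,z [-0.0616, -0.028, 0.3221]
[-0.0188284   0.34555988 -1.73117206]
```

carry_out(motion=[0,0.005,-0.005,0,3,0,0,0.01,0,0,5,0,0,0.02,0,0,5,0,0,0.03,0,0,5,0,0,0.03,0,0,5,0,0,0.03,0,0,5,0,0,0.03,0,0,5,0,0,0.03,0,0,5,0,0,0.03,0,0,5,0,0,0.03,0,0,2,0,0,0.03,0,0,0,0,0,0,0,0,0,0])

```text
time_s: 20.02
position: [0.495, 0.2119, 0.4342]
orientation: [0.106, 0.994, 0.0, 0.003]
ft_force: [-0.0, 0.8, -1.0]
width: 0.0051
gripper_force: 88.1
```

Run:
```python
from b import *
bins(*LB,0,(0,-20,),(.2,))
```

```text
20.0167 [0.4950251  0.21192078 0.43418438] [ 0.37  0.44 -1.15  1.8   0.44  1.18  0.45] 0.0051053539294893405
tilt 0.3 grasp rx,ry,z [-0.1724, 0.253, 0.2795]
[-0.03753162  0.82749036 -1.04751833]
grasp in bin 0.04405785157712492 -0.13185478037443163 0.2794871771769476
0 0.2 [0.473 0.349 0.355] [ 51.  129.2  79.3] [ 0.05  0.34 -3.24]
-20 0.2 [0.525 0.341 0.345] [ -1.8 132.2  89. ] [ 0.62 20.34 -3.19]
```

carry_out(motion=[0,0.022,0,0,2,-0.5,0,0.022,0,0,2,-0.5,0,0.022,0,0,2,-0.5,0,0.022,0,0,2,-0.5,0,0.022,0,0,2,-0.6,0,0.022,0,0,2,-0.6,0,0,0.02,0,4,0,0,0,0.02,0,4,0,0,0,0.02,0,0,0,0,0,0.02,0,0,0,0,0,0.01,0,0,0,0,0,0,0,0,0])

```text
time_s: 21.02
position: [0.4945, 0.339, 0.3451]
orientation: [0.081, 0.982, 0.013, -0.171]
ft_force: [-0.4, -0.7, -0.3]
width: 0.0053
gripper_force: 88.3
```

Run:
```python
from b import *
bins(*LB,0,(-20,),(.1,.055,))
```

```text
21.0167 [0.49446582 0.33898429 0.34509729] [ 0.08  0.74 -1.1   1.66  0.36  1.28  0.33] 0.005330431299583304
tilt -19.7 grasp rx,ry,z [-0.2533, 0.3738, 0.1995]
[-0.35611013 -0.65579073 -0.34928764]
grasp in bin -0.029547621292702286 -0.006460410527582284 0.19951071770668327
-20 0.1 [0.525 0.341 0.245] [-62.    7.   83.7] [ 0.03  0.24 -0.42]
-20 0.055 [0.525 0.341 0.2  ] [-77.3   7.  126. ] [ 0.03  0.24 -0.42]
```

carry_out(motion=[-0.012,0.0035,0.004,0,0,0,-0.012,0.0035,0.004,0,0,0,-0.012,0,0.008,0,0,-0.4,-0.007,0,0.016,0,0,0,-0.007,0,0.016,0,0,0,-0.007,0,0.016,0,0,0,-0.006,0,0.016,0,0,0,-0.005,0,0.014,0,0,0,-0.004,0,0.012,0,0,0,-0.003,0,0.01,0,0,0,0,0,0.003,0,0,0,0,0,0,0,0,0])

```text
time_s: 22.02
position: [0.5258, 0.3421, 0.2092]
orientation: [0.077, 0.982, 0.014, -0.171]
ft_force: [-0.1, -0.4, -2.0]
width: 0.0049
gripper_force: 88.3
```

Run:
```python
from b import *
bins(*LB,0,(-20,),(.062,.055))
```

```text
22.0167 [0.52577903 0.34214796 0.20915511] [ 0.01  0.93 -0.97  1.66  0.5   1.13  0.34] 0.00491148480033406
tilt -19.7 grasp rx,ry,z [-0.2233, 0.3838, 0.0635]
[-0.09931106 -0.39275202 -1.98216032]
grasp in bin 0.0010140588442017291 0.0017365932014532502 0.06352388753008117
-20 0.062 [0.525 0.341 0.207] [-0.3 -1.5  1.8] [0.1  0.28 0.03]
-20 0.055 [0.525 0.341 0.2  ] [-2.7 -1.5  8.4] [0.1  0.28 0.03]
```

Release, retreat upward (back along the tool), clear off and check.

carry_out(motion=[0,0,0,0,0,0,0,0,0,0,0,0,0,0,0,0,0,0,0,0,0,0,0,0,0,0,0,0,0,0,0,0,0,0,0,0,0,0,0,0,0,0,0,0,0,0,0,0,0,0,-0.01,0,0,0,0,0,-0.02,0,0,0,0,0,-0.03,0,0,0,0,0,-0.03,0,0,0], fingers=0.7)

```text
time_s: 23.02
position: [0.5563, 0.3369, 0.2958]
orientation: [0.077, 0.982, 0.014, -0.171]
ft_force: [0.3, 0.7, 0.2]
width: 0.0597
gripper_force: 0.0
```

carry_out(motion=[0,0,-0.035,0,0,0,0,0,-0.035,0,0,0,0,0,-0.035,0,0,0,0.03,-0.02,-0.02,0,0,0,0.03,-0.02,-0.02,0,0,0,0.03,-0.025,0,0,0,0,0.03,-0.025,0,0,0,0,0.03,-0.025,0,0,0,0,0.02,-0.03,0,0,0,0,0,-0.03,0,0,0,0,0,-0.02,0,0,0,0,0,0,0,0,0,0])

```text
time_s: 24.02
position: [0.4154, 0.1582, 0.4881]
orientation: [0.08, 0.982, 0.013, -0.17]
ft_force: [0.3, 0.6, -0.5]
width: 0.0594
gripper_force: 0.0
```

Run:
```python
from b import *
show()
d=env.get_image("top"); P=cloud(d); I=d["img"][...,::-1]
for B in(LB,RB):
    c=np.array([*B[0],0]);bx=np.array([*B[1],0]);bx/=np.linalg.norm(bx);by=np.cross(Z,bx); q=P-c
    m=(abs(q@bx)<.13)&(abs(q@by)<.07); print(np.percentile(P[m][:,2],[50,95,99,100]).round(3))
a=cv2.resize(I[235:360,145:245],(400,500),interpolation=cv2.INTER_CUBIC); b=cv2.resize(I[235:360,413:513],(400,500),interpolation=cv2.INTER_CUBIC)
cv2.imwrite("pics/fin.png",cv2.convertScaleAbs(np.hstack([a,b]),alpha=1.6))
```

```text
24.0167 [0.41535671 0.15820614 0.48805783] [ 0.66  0.35 -1.33  1.83  0.09  1.46  0.7 ] 0.05941259358885838
tilt -19.5 grasp rx,ry,z [-0.2914, 0.1803, 0.3423]
[0.006 0.011 0.016 0.021]
[0.006 0.012 0.016 0.021]
```

View pics/fin.png

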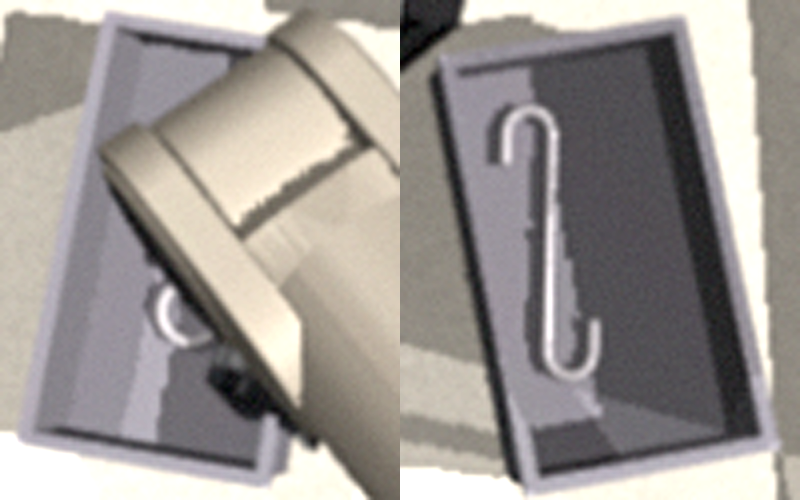

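The picture shows the S-hook flat in the right bin (from (525,110) to (575,370)). In the left bin the ring is visible at (180,315), but the arm hides the crown, so I'll move aside and check it in numbers.

carry_out(motion=[0,-0.03,0,0,0,0,0,-0.03,0,0,0,0,0,-0.03,0,0,0,0,0,-0.03,0,0,0,0,0,-0.03,0,0,0,0,0,-0.03,0,0,0,0,0,-0.03,0,0,0,0,0,0,0,0,0,0,0,0,0,0,0,0,0,0,0,0,0,0])

```text
time_s: 24.9
position: [0.383, -0.0445, 0.4878]
orientation: [0.076, 0.982, 0.015, -0.17]
ft_force: [0.5, 0.4, -0.7]
width: 0.0597
gripper_force: 0.0
```

Run:
```python
from b import *
d=env.get_image("top"); P=cloud(d)
c=np.array([*LB[0],0]);bx=np.array([*LB[1],0]);bx/=np.linalg.norm(bx);by=np.cross(Z,bx); q=P-c
m=(abs(q@bx)<.13)&(abs(q@by)<.068); print(m.sum(),np.percentile(P[m][:,2],[50,95,99,100]).round(3)); g=d["img"].mean(2)
k=m&(g>np.percentile(g[m],95)); k2=m&(P[...,2]>.011)
for kk in(k,k2):
  for dx in range(12,-13,-1): print(dx,''.join('#' if (kk&(abs(q@bx-dx/100)<.005)&(abs(q@by+dy/200)<.0025)).any() else '.' for dy in range(-13,14))) 
  print()
```

```text
4304 [0.006 0.014 0.04  0.047]
12 ...........................
11 ...........................
10 ...........................
9 .......#..#................
8 .........#...#.............
7 .......##...##.............
6 ........#..###.............
5 ........#...##.............
4 .......#...###.............
3 .......#...###.............
2 .......#....##.............
1 .......##...##.............
0 .......#.#..##.............
-1 ........#...##.............
-2 ..........#####............
-3 .........###...............
-4 ........##.................
-5 ........###................
-6 .......#.#####.............
-7 ......###..................
-8 ...........................
-9 ...........................
-10 ........#..................
-11 ........##.................
-12 ...........................

12 ..................#.....##.
11 ..#.........#........#..#..
10 ..#........#.#....#...###..
9 ......#.....#...#....#.#...
8 .....#.#....##.............
7 ....##......###.......#..#.
6 ............##......#......
5 ......##....###.##.........
4 .......#....##.............
3 ......##...###........#....
2 ............##.............
1 ............##.#.......#...
0 ............##......#......
-1 ............##.##...#......
-2 .#.#......#####.#...#......
-3 .........####.####.....#...
-4 .....#..##.....###.........
-5 .#......####...###.#....#..
-6 .....#...########..........
-7 ....#........##............
-8 ...#........#......##.#.#..
-9 .....#............#..#.....
-10 #.....#........#.....#.....
-11 ....#......#...............
-12 ...........................
```

The ring hook lies with its ring at about -45 mm and its crown at about +85 mm lengthwise, near the bin's centre line and under 47 mm high. Both hooks are in.

```bash
python3 -c "
from plant import env
print(env.hand_in())"
```

```text
the job is handed in; nothing more can be done
None
```

The hooks are apart and off the rail, with the S-hook lying flat in the right bin and the ring hook in the left; I handed the job in at about 25 s, and no verdict came back.

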